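Top up the adapter rack, then unbolt the test cage and hold its gate ajar

ROBOT

A 6-joint arm with a two-finger parallel gripper is mounted at the origin on the work surface. World frame = base frame: x ahead of the robot, y to its left, z up, the work surface at z = 0. Lengths are in m, angles in rad, forces in N, time in s.
With the tool pointing down it reaches from about 0.2 to 0.875 m from the base axis. Payload 3.4 kg.
Tool frame: the origin (TCP) lies on the centre line of the jaws, within the pads' length; the fingertips stand 14 mm ahead of it and the grasp point (between the pads) lies 5 mm behind it (tip_extent is the distance from the TCP to the fingertips, in m); x points along the fingers, y is the direction in which the jaws open and shut, and the axes are right-handed (so a half turn about x gives the same grasp; the last joint's range is limited). The gripper opens to 94 mm and grips with 3 to 60 N. Pads are 16 mm wide; open, the fingers measure 119 mm over their backs; the gripper's body (75 mm by 177 mm) begins 78 mm behind the grasp point.
Start: joints at [0.993, 0.276, 1.505, -0, 1.361, -0.121], TCP at [0.254, 0.516, 0.194] pointing down, gripper open.
Joint ranges: [-2.89, 2.89], [-0.75, 2.08], [0.22, 2.7], [-1.18, 4.32], [0.11, 2.71], [-2.7, 2.7]. Speed limits (rad/s): [2.57, 2.57, 3.14, 3.14, 3.14, 3.14].

INTERFACE

Orientations are given as [roll, pitch, yaw] about the fixed x, y, z axes, in that order (R = Rz(yaw) Ry(pitch) Rx(roll)).
In Python, from station import * gives the robot as it stands.
- The arm moves only by the tool apply_moves, never from a script. Its argument "increments" is a list of rows, each an object of numbers: "x", "y", "z": the shift along the tool's x, y, z in cm; "twist": the turn about the tool's x in degrees; "hand": the closure in counts, from 0 (fully open) to 255 (shut). A call has 1 to 20 rows; each row shifts and turns the commanded pose from where the row before left it, along the tool's axes as they then stand; what a row does not reach is not made up. A row lasts 1/10 s, in which the tool goes at most 50 mm and 8.59 degrees, less where a joint would pass 70% of its speed; a pose out of reach is approached as far as the arm can. A call with a gripper value outside its range is refused whole. The fingers move at their own pace and stop on an object; the grip force is fixed at half the most. Time passes only in rows, so rows that do not move let the fingers close. It gives the time, the measured TCP pose, the force and the opening at its end, in the units of the state.
- sense(): the state, without advancing time (a new reading comes with each control period).
- read_camera(name): name is "side" or "top" or "wrist"; returns a dict with "img" (480x640x3 uint8, blue, green, red), "fx", "fy", "cx", "cy" (pixels), "R" (3x3) and "t" (3): a world point X has camera coordinates R X + t. Camera axes: x right, y down, z forward; pixel columns grow to the right and rows downward; lengths in m; the calibration is good to about 2 mm. A picture is of the moment at which its call begins. There is no depth.
- finish_job(): hands the job in, once; it reports no verdict.
The state is a dict: "time_s": time; "joint_positions": joint angles; "qvel": joint speeds; "joint_efforts": joint torques, N m; "position": TCP position; "eef_rot": TCP orientation; "force": force on the tool from outside, world axes, zero at the start; "torque": the same for the moment, N m; "finger_gap": finger opening in m.
Only numpy, scipy, OpenCV 4.12 (cv2) and the standard library are available. Lean on these libraries where they do the work, as an engineer would, in place of code of your own. Each camera call takes 0.05 s, during which the arm holds its last target. There are 200 camera calls.

TASK

Get the rack of coaxial adapters ready for its test run: stand a spare adapter fully down in each empty pocket of the grey rack, leaving those already seated where they are. Then open the test cage for it: its sagging bolt catches behind the bent lip of the keeper, so, without forcing it, lift the bolt while you draw it clear by its upright handle, swing the gate out towards you by about 25 degrees and end the job with the gripper still holding it there, motionless, against its closing spring, so that I can slide the rack in. Do not disturb the mug, the wrench or the jar.

Things in the scene. Friction and masses are not known exactly. Their poses are not given: they have to be found in the camera images.
- gate (a joint): Swing of the gate (rad): 0 shut, grows as its latch end comes out towards the robot (-x), stop at 1.2. Steel-framed mesh panel, 220 mm wide, 20 to 145 mm above the bench, in the front of a fixed aluminium cage (clear roof at 154 mm, 195 mm deep). Hinge at its right (-y) end, stile and bolt at its left. A spring (0.4 to 0.5 N m) shuts it, so it must be held.
- gate_hinge (a point): Point on the gate's vertical hinge line, in the mid-plane of the shut gate's 16 mm thick panel, 120 mm above the bench, fixed to the cage. Its axes are the cage's: x into the cage, square to the shut gate; y along the shut gate from hinge to latch end; z up.
- bolt (a joint): Draw of the barrel bolt (m): 0 fully home in the keeper, grows as it is drawn along the gate towards the hinge, stop at 0.055. From about 0.037 its nose is clear of the keeper; draw it to 0.045 or more to be sure. About 1 N of friction, no spring, sluggish (2 kg of inertia). The bolt turns with the gate.
- bolt_lift (a joint): Lift of the whole bolt (m) in its tall worn guides: it sags to 0 by its weight (about 3 N) and rises straight up to 0.018. At 0 its hooked nose catches behind the keeper's lip (at a draw of about 0.007); it must be lifted 12 mm or more (15 to 16 is good) until the nose has passed over the lip, at a draw of about 0.037. Then it may sag again.
- bolt_knob (a point): Grip point on the axis of the bolt's upright handle, a 16 mm steel post with a black 24 mm cap. Cap underside 21 mm above it; shank top 49 mm, guide tops 25 mm below it (nearest guide 21 mm from the axis, keeper side). 175 mm above the bench when sagged; 26 mm in front of the gate's mid-plane and, bolt home, 130 mm from the hinge along it. Moves with bolt and gate; axes as gate_hinge when shut.
- bolt_nose (a point): Middle of the underside of the bolt's nose, a steel block 14 x 16 x 28 mm (x, y, z), leaning 0.2 rad as the lip does, reaching 14 mm below the underside of the 12 mm shank at the bolt's latch end; 100 mm above the bench when sagged.
- keeper_lip (a point): Top middle of the keeper's bent-up lip: 110 mm above the bench; from the hinge line 242 mm along y and 26 mm in front; 8 mm thick, leaning 0.2 rad away from the gate. Keeper: a fixed steel channel on the latch jamb, open above, 45 mm long along y; the lip closes its gate-side end; its front wall (135 mm above the bench) keeps nose and gate from coming out while the bolt is in.
- rack: Grey plastic rack, 60 x 190 x 30 mm (x, y, z), fixed; origin at the centre of its underside, z up. Four round blind pockets in a row along its y, 45 mm apart, 24 mm in diameter, 20 mm deep (floor 10 mm above the bench). At the start two of the four, any two, hold an adapter and two are empty.
- rack_hole0 (a point): Centre of the mouth of pocket 0 (at rack y = -67.5 mm), level with the rack's top, 30 mm above the bench; z up.
- rack_hole1 (a point): Centre of the mouth of pocket 1 (at rack y = -22.5 mm), level with the rack's top, 30 mm above the bench; z up.
- rack_hole2 (a point): Centre of the mouth of pocket 2 (at rack y = 22.5 mm), level with the rack's top, 30 mm above the bench; z up.
- rack_hole3 (a point): Centre of the mouth of pocket 3 (at rack y = 67.5 mm), level with the rack's top, 30 mm above the bench; z up.
- adapter_a: Spare brass coaxial adapter with steel bands, an upright cylinder 20 mm in diameter and 60 mm high, about 90 g; origin at the centre of its underside, z up. Stands loose on the bench at the start.
- adapter_b: The other spare, identical to adapter_a: stands loose on the bench at the start.
- adapter_c: Identical adapter, already seated in one of the pockets at the start (its top 40 mm above the rack's top); to be left in.
- adapter_d: Another identical adapter already seated in a pocket at the start; to be left in.
- cage: The whole fixed cage with posts, walls, roof, latch jamb and keeper; 322 mm along y, 195 mm deep, 154 mm high. Origin on the bench under the middle of the gate opening, axes as gate_hinge; the hinge is at its y = -110 mm.
- mug: White mug, 76 mm wide, 85 mm high, bystander; origin under its centre.
- wrench: Steel wrench 150 mm long lying on the bench, bystander; origin about its middle.
- jar: White plastic jar, 60 mm wide, 75 mm high, bystander; origin under its centre.
Not all that is in view belongs to the job. What is shaped like the adapter_b but pink or red is not meant. What is shaped like the adapter_a but orange is not meant.

How it is judged:
On the way, in this order (a step that is already met when the one before it is completed fails the run):
1. every pocket of the rack holds an adapter, fully down and let go (((horizontal distance between adapter_a and rack_hole0 below 0.005 m and z of adapter_a in the frame of rack_hole0 below -0.015 m) or (horizontal distance between adapter_a and rack_hole1 below 0.005 m and z of adapter_a in the frame of rack_hole1 below -0.015 m) or (horizontal distance between adapter_a and rack_hole2 below 0.005 m and z of adapter_a in the frame of rack_hole2 below -0.015 m) or (horizontal distance between adapter_a and rack_hole3 below 0.005 m and z of adapter_a in the frame of rack_hole3 below -0.015 m)) and ((horizontal distance between adapter_b and rack_hole0 below 0.005 m and z of adapter_b in the frame of rack_hole0 below -0.015 m) or (horizontal distance between adapter_b and rack_hole1 below 0.005 m and z of adapter_b in the frame of rack_hole1 below -0.015 m) or (horizontal distance between adapter_b and rack_hole2 below 0.005 m and z of adapter_b in the frame of rack_hole2 below -0.015 m) or (horizontal distance between adapter_b and rack_hole3 below 0.005 m and z of adapter_b in the frame of rack_hole3 below -0.015 m)) and angle between each of adapter_a, adapter_b's own z axis and vertical below 0.15 rad and distance of each of adapter_c, adapter_d from where it was at the start of the episode below 0.012 m and contact force between the fingers and adapter_a below 0.2 N and contact force between the fingers and adapter_b below 0.2 N and contact force between the fingers and adapter_c below 0.2 N and contact force between the fingers and adapter_d below 0.2 N), for 0.2 s.
2. the bolt is drawn clear of the keeper (value of joint bolt above 0.038 m), for 0.1 s.
3. the gate is swung out (value of joint gate above 0.3 rad), for 0.1 s.
At the end, for the whole second after the job is handed in: Both spares stand upright in the pockets that were empty, foot 15 mm or more below the mouth, within 5 mm of centre; the seated two are unmoved (12 mm). Ends holding: fingers bear on gate or bolt with over 1 N; gate still, 0.3 to 0.6 rad (17 to 34 degrees) open (((horizontal distance between adapter_a and rack_hole0 below 0.005 m and z of adapter_a in the frame of rack_hole0 below -0.015 m) or (horizontal distance between adapter_a and rack_hole1 below 0.005 m and z of adapter_a in the frame of rack_hole1 below -0.015 m) or (horizontal distance between adapter_a and rack_hole2 below 0.005 m and z of adapter_a in the frame of rack_hole2 below -0.015 m) or (horizontal distance between adapter_a and rack_hole3 below 0.005 m and z of adapter_a in the frame of rack_hole3 below -0.015 m)) and ((horizontal distance between adapter_b and rack_hole0 below 0.005 m and z of adapter_b in the frame of rack_hole0 below -0.015 m) or (horizontal distance between adapter_b and rack_hole1 below 0.005 m and z of adapter_b in the frame of rack_hole1 below -0.015 m) or (horizontal distance between adapter_b and rack_hole2 below 0.005 m and z of adapter_b in the frame of rack_hole2 below -0.015 m) or (horizontal distance between adapter_b and rack_hole3 below 0.005 m and z of adapter_b in the frame of rack_hole3 below -0.015 m)) and angle between each of adapter_a, adapter_b's own z axis and vertical below 0.15 rad and distance of each of adapter_c, adapter_d from where it was at the start of the episode below 0.012 m and value of joint gate between 0.3 and 0.6 rad and velocity of joint gate between -0.1 and 0.1 rad/s and contact force between the fingers and gate above 1 N); the arm keeps its last pose, push and grip.
It fails at once if the bolt is forced against the keeper with over 35 N (contact force between bolt and cage above 35 N).
It fails at once if an adapter that was already seated is taken out or pushed about (distance of any of adapter_c, adapter_d from where it was at the start of the episode above 0.012 m).
It fails at once if the mug, the wrench or the jar is moved by more than 30 mm (distance of any of mug, wrench, jar from where it was at the start of the episode above 0.03 m).
It also fails if it takes over 67 s, if anything falls off the work surface, if the arm or the gripper's body presses on something with over 40 N, if the wrist force passes 120 N, or if a joint passes its speed limit or range.

## Working session

There is one attempt and no reset: what is moved stays moved. The work goes in short steps, Python scripts to look and compute and a tool call to move; the robot and the scene stay as the last step left them, time stands still between calls to the robot, and variables do not carry over. Pictures are saved under pics/ and viewed, about 8 in all and at most 12, crops included, and the job is handed in when it is done.

Besides the shell and the picture viewer there is one more tool, called after ">>>" in YAML: its name, and indented under it one key for each argument. apply_moves: Moves the arm, as the interface text tells. Its arguments: {"type":"object","properties":{"increments":{"type":"array","items":{"type":"object","properties":{"x":{"type":"number"},"y":{"type":"number"},"z":{"type":"number"},"twist":{"type":"number"},"hand":{"type":"number"}}}}},"required":["increments"]}

```bash
mkdir -p pics; ls
cat > h.py <<'E'
from station import *
import numpy as np, cv2
def cam(n,f=None):
    c=read_camera(n)
    if f: cv2.imwrite('pics/'+f,c['img'])
    return c
def ray(c,u,v,z):
    R=np.array(c['R']);t=np.array(c['t']);o=-R.T@t
    d=R.T@np.array([(u-c['cx'])/c['fx'],(v-c['cy'])/c['fy'],1.])
    return o+d*(z-o[2])/d[2]
def proj(c,X):
    p=np.array(c['R'])@np.array(X)+np.array(c['t']);return c['fx']*p[0]/p[2]+c['cx'],c['fy']*p[1]/p[2]+c['cy']
E
python3 - <<'E'
from h import *
import pickle
d={n:cam(n,n+'1.png') for n in('top','side')}
pickle.dump(d,open('c1.pkl','wb'))
for n,c in d.items(): print(n,c['fx'],c['fy'],c['cx'],c['cy'],np.round(c['R'],3).tolist(),np.round(c['t'],3))
print(sense())
E
```

```text
pics
top 556.0293202396329 556.0293202396329 315.488112660301 246.01390350171732 [[-0.007, -1.0, 0.02], [-0.985, 0.003, -0.171], [0.171, -0.021, -0.985]] [-0.038  0.557  1.508]
side 571.4328065487897 571.4328065487897 314.8891526373171 241.02663370412137 [[-0.998, -0.058, 0.023], [-0.05, 0.54, -0.84], [0.036, -0.84, -0.542]] [0.524 0.157 1.411]
{'time_s': 0.1, 'joint_positions': array([ 9.93004365e-01,  2.76478537e-01,  1.50596352e+00,  8.23218348e-06,
        1.36068080e+00, -1.21001039e-01]), 'qvel': array([-1.07212993e-03, -2.44027583e-05, -2.38811067e-03, -4.35238937e-04,
        7.84714184e-04, -1.33284092e-03]), 'joint_efforts': array([ 1.70655352e-03, -4.05457520e+01, -2.37780833e+01,  7.05276383e-02,
        2.97524559e-02, -3.97913766e-05]), 'position': array([0.25334155, 0.51562169, 0.19353873]), 'eef_rot': array([-1.69705706,  1.5692661 , -2.15384971]), 'force': array([-1.14923341, -0.15212349,  0.23381262]), 'torque': array([ 0.02800028, -0.01450146, -0.06037574]), 'finger_gap': 0.09404093832072076}
```

View pics/top1.png

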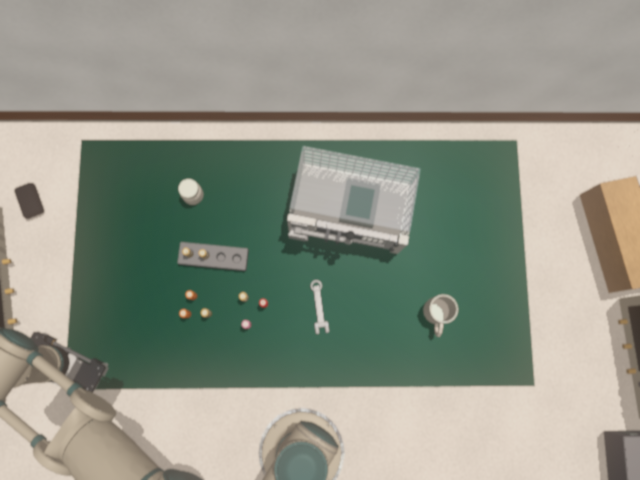

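View pics/side1.png

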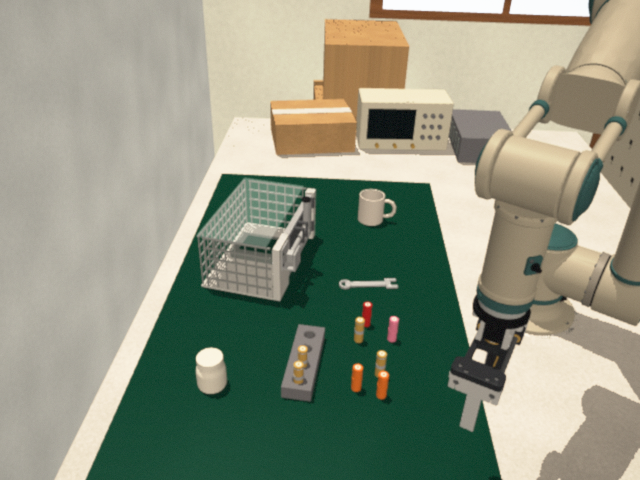

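The top view shows two brass spares at about (243,297) and (205,313). The rack runs from (180,255) to (247,258), with its two left pockets filled and the empty ones at about (221,257) and (237,258). The cage gate front runs from (290,230) to (410,245). I'll enlarge both areas.

Run:
```python
import cv2,numpy as np
t=cv2.imread('pics/top1.png');s=cv2.imread('pics/side1.png')
a=cv2.resize(t[235:335,170:280],(440,400),interpolation=cv2.INTER_CUBIC)
b=cv2.resize(s[180:300,270:330],(300,600),interpolation=cv2.INTER_CUBIC)
c=cv2.resize(t[200:260,280:420],(490,200),interpolation=cv2.INTER_CUBIC)
o=np.zeros((600,795,3),np.uint8);o[:400,:440]=a;o[400:,:490]=c;o[:,495:]=b
cv2.imwrite('pics/z1.png',o)
```

```text
(no output)
```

View pics/z1.png

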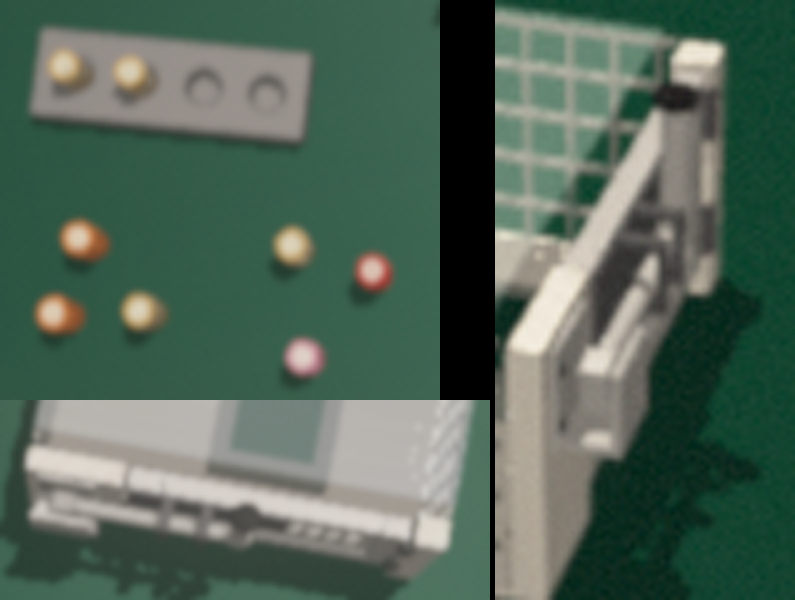

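Run:
```python
from h import *
import pickle
d=pickle.load(open('c1.pkl','rb'));c=d['top'];s=d['side']
for n,u,v,z in [('s1',243,295.75,.06),('s2',204.5,312.5,.06),('pc',186,252,.07),('pd',202.5,253,.07),('p2',221,257,.03),('p3',236.75,258.5,.03),
 ('rA',180.5,241.75,.03),('rB',248,248,.03),('rC',245.75,270.5,.03),('rD',177.5,264.25,.03),('cap',350.6,233.5,.205),
 ('gL',280+28/3.5,200+65/3.5,.154),('gR',280+450/3.5,200+128/3.5,.154),('mug',440,308,.085),('jar',190,188,.075)]:
    print(n,np.round(ray(c,u,v,z),4))
print('cap side',np.round(ray(s,306,199.5,.205),4))
```

```text
s1 [0.4181 0.1578 0.06  ]
s2 [0.3732 0.2612 0.06  ]
pc [0.5379 0.3145 0.07  ]
pd [0.5349 0.2694 0.07  ]
p2 [0.5298 0.2245 0.03  ]
p3 [0.5254 0.1803 0.03  ]
rA [0.5738 0.3394 0.03  ]
rB [0.5553 0.1491 0.03  ]
rC [0.4913 0.1545 0.03  ]
rD [0.5097 0.3456 0.03  ]
cap [ 0.5618 -0.1267  0.205 ]
gL [0.6122 0.0329 0.154 ]
gR [ 0.5633 -0.2832  0.154 ]
mug [ 0.3804 -0.3745  0.085 ]
jar [0.7178 0.3083 0.075 ]
cap side [ 0.5584 -0.1091  0.205 ]
```

```bash
cat >> h.py <<'E'
from scipy.spatial.transform import Rotation as Ro
def go(target,jaw=None,s=None):
    """shift (cm, tool axes, after the twist) and twist (deg) to reach target with jaw axis along `jaw`"""
    s=s or sense();R=Ro.from_euler('xyz',s['eef_rot']).as_matrix();tw=0
    if jaw is not None:
        a=np.arctan2(R[:,2]@np.array(jaw),R[:,1]@np.array(jaw));tw=(a+np.pi/2)%np.pi-np.pi/2
        R=R@Ro.from_euler('x',tw).as_matrix()
    d=R.T@(np.array(target)-s['position'])*100
    print('twist',np.degrees(tw).round(1),'xyz cm',d.round(2),'R',R.round(3).tolist(),'gap',round(s['finger_gap'],4),'F',s['force'].round(1),'t',round(s['time_s'],2))
E
python3 - <<'E'
from h import *
go([.373,.261,.2],[.995,-.0986,0])
go([.373,.261,.2])
E
```

```text
twist 69.5 xyz cm [-0.62 14.42 24.16] R [[-0.001, 0.995, -0.099], [-0.001, -0.099, -0.995], [-1.0, -0.001, 0.001]] gap 0.094 F [-1.1 -0.2  0.2] t 0.1
twist 0.0 xyz cm [ -0.62 -17.57  21.97] R [[-0.001, 0.441, 0.897], [-0.001, 0.897, -0.441], [-1.0, -0.002, -0.0]] gap 0.094 F [-1.1 -0.2  0.2] t 0.1
```

>>> apply_moves:
  increments:
    - {"twist": 8, "hand": 130}
    - {"twist": 8}
    - {"twist": 8}
    - {"twist": 8}
    - {"twist": 8}
    - {"twist": 8}
    - {"twist": 8}
    - {"twist": 8}
    - {"twist": 5.5}
    - {"y": 1.8, "z": 3.0}
    - {"y": 1.8, "z": 3.0}
    - {"y": 1.8, "z": 3.0}
    - {"y": 1.8, "z": 3.0}
    - {"y": 1.8, "z": 3.0}
    - {"y": 1.8, "z": 3.0}
    - {"y": 1.8, "z": 3.0}
    - {"y": 1.8, "z": 3.0}
    - {"x": -0.6}
    - {}

```text
validation failed for argument at $.in...
```

Run:
```python
from h import *
import pickle
go([.373,.261,.2],[.995,-.0986,0])
c=cam('wrist','w1.png');pickle.dump(c,open('w1.pkl','wb'))
for n,p in dict(s1=[.4181,.1578,.06],s2=[.3732,.2612,.06],p2=[.53,.2245,.03],p3=[.5254,.1803,.03],tcp=[.373,.261,.186]).items(): print(n,np.round(proj(c,p),1))
```

```text
twist 69.5 xyz cm [-0.62 14.42 24.16] R [[-0.001, 0.995, -0.099], [-0.001, -0.099, -0.995], [-1.0, -0.001, 0.001]] gap 0.094 F [-1.1 -0.2  0.2] t 0.1
s1 [114.4 474.7]
s2 [165.7 416.8]
p2 [215.9 495. ]
p3 [186.4 503.5]
tcp [ 97.6 536.7]
```

View pics/w1.png

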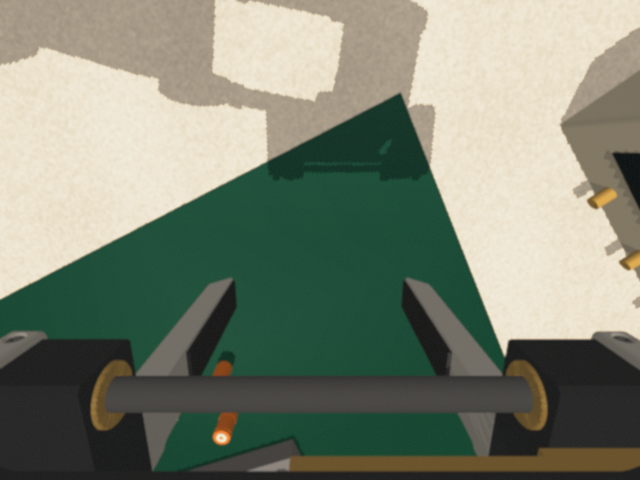

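The move was refused because of its row format, so this wrist picture only shows the start pose: an orange decoy at (222,437) and the fingers at (220,300) and (420,300). I'll resend it with every field filled in.

>>> apply_moves:
  increments:
    - {"x": 0, "y": 0, "z": 0, "twist": 8, "hand": 130}
    - {"x": 0, "y": 0, "z": 0, "twist": 8, "hand": 130}
    - {"x": 0, "y": 0, "z": 0, "twist": 8, "hand": 130}
    - {"x": 0, "y": 0, "z": 0, "twist": 8, "hand": 130}
    - {"x": 0, "y": 0, "z": 0, "twist": 8, "hand": 130}
    - {"x": 0, "y": 0, "z": 0, "twist": 8, "hand": 130}
    - {"x": 0, "y": 0, "z": 0, "twist": 8, "hand": 130}
    - {"x": 0, "y": 0, "z": 0, "twist": 8, "hand": 130}
    - {"x": 0, "y": 0, "z": 0, "twist": 5.5, "hand": 130}
    - {"x": 0, "y": 1.8, "z": 3, "twist": 0, "hand": 130}
    - {"x": 0, "y": 1.8, "z": 3, "twist": 0, "hand": 130}
    - {"x": 0, "y": 1.8, "z": 3, "twist": 0, "hand": 130}
    - {"x": 0, "y": 1.8, "z": 3, "twist": 0, "hand": 130}
    - {"x": 0, "y": 1.8, "z": 3, "twist": 0, "hand": 130}
    - {"x": 0, "y": 1.8, "z": 3, "twist": 0, "hand": 130}
    - {"x": 0, "y": 1.8, "z": 3, "twist": 0, "hand": 130}
    - {"x": 0, "y": 1.8, "z": 3, "twist": 0, "hand": 130}
    - {"x": -0.6, "y": 0, "z": 0, "twist": 0, "hand": 130}

```text
time_s: 1.95
position: [0.3739, 0.2595, 0.1996]
eef_rot: [-0.28, 1.568, -1.955]
force: [-1.0, 0.9, -0.5]
finger_gap: 0.0462
```

Run:
```python
from h import *
import pickle
go([.373,.261,.2],[.995,-.0986,0])
c=cam('wrist','w2.png');pickle.dump(c,open('w2.pkl','wb'))
for n,p in dict(s1=[.4181,.1578,.06],s2=[.3732,.2612,.06],p2=[.53,.2245,.03],p3=[.5254,.1803,.03],tcp=[.373,.261,.186]).items(): print(n,np.round(proj(c,p),1))
```

```text
twist -0.3 xyz cm [-0.04 -0.1  -0.14] R [[-0.001, 0.995, -0.099], [-0.003, -0.099, -0.995], [-1.0, -0.001, 0.003]] gap 0.0462 F [-1.   0.9 -0.5] t 1.95
s1 [369.1 318. ]
s2 [317.3 228.4]
p2 [464.  240.3]
p3 [459.3 278.3]
tcp [316.4 274.9]
```

View pics/w2.png

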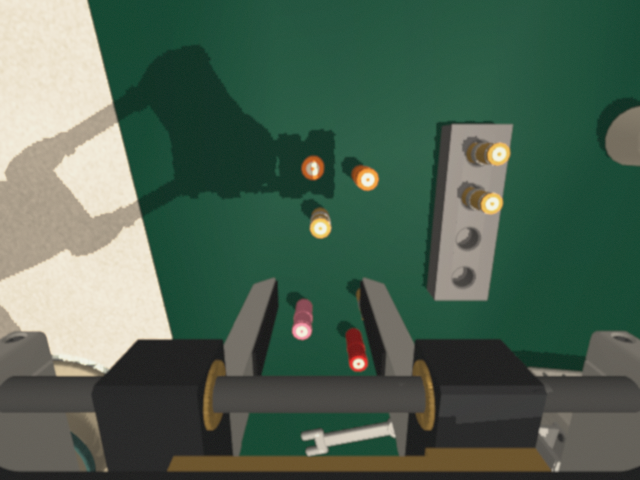

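Seen from the wrist: spare s2's top is at (320,227). The empty pockets are at (468,238) and (463,277), and the seated adapters' tops are at (498,153) and (491,203). All of these are within 4 px of what I predicted from the top camera.

Run:
```python
from h import *
import pickle
c=pickle.load(open('w2.pkl','rb'));im=c['img'].astype(int)
def top(u,v,z,r=13,thr=None):
    w=im[v-r:v+r,u-r:u+r];m=(w.min(2)>170).astype(np.uint8)
    ys,xs=np.nonzero(m);p=(u-r+xs.mean(),v-r+ys.mean());print('top',np.round(p,1),len(xs),np.round(ray(c,*p,z),4))
top(320,227,.06);top(498,153,.07);top(491,203,.07)
for u,v in [(468,238),(463,277)]:
    w=c['img'][v-18:v+18,u-18:u+18];g=w.max(2);m=(g<105).astype(np.uint8);n,l,st,ce=cv2.connectedComponentsWithStats(m)
    i=1+np.argmax(st[1:,4]);print('pocket',st[i],np.round(ce[i]+[u-18,v-18],1),np.round(ray(c,st[i][0]+st[i][2]/2-.5+u-18,st[i][1]+st[i][3]/2-.5+v-18,.03),4))
for u,v in [(452,125),(513,125),(488,300),(429,295)]: print('corner',np.round(ray(c,u,v,.03),4))
go([.3730,.261,.15],[.995,-.0986,0])
```

```text
top [320.  227.9] 110 [0.3759 0.2614 0.06  ]
top [498.8 153.6] 137 [0.5437 0.3157 0.07  ]
top [491.9 203.4] 120 [0.5391 0.2708 0.07  ]
pocket [  8   8  22  21 248] [470.3 239.6] [0.5348 0.2266 0.03  ]
pocket [  8   9  22  19 256] [464.7 278.1] [0.53   0.1814 0.03  ]
corner [0.5164 0.3453 0.03  ]
corner [0.5767 0.3391 0.03  ]
corner [0.5584 0.1501 0.03  ]
corner [0.4912 0.1633 0.03  ]
twist -0.2 xyz cm [ 5.1 -0.1  0.1] R [[0.001, 0.995, -0.099], [0.0, -0.099, -0.995], [-1.0, 0.001, -0.001]] gap 0.0459 F [0.9 0.5 0.8] t 2.0
```

>>> apply_moves:
  increments:
    - {"x": 4, "y": 0, "z": 0, "twist": 0, "hand": 130}
    - {"x": 4, "y": 0, "z": 0, "twist": 0, "hand": 130}
    - {"x": 4, "y": 0, "z": 0, "twist": 0, "hand": 130}
    - {"x": 2.5, "y": 0, "z": 0, "twist": 0, "hand": 130}
    - {"x": 1.5, "y": 0, "z": 0, "twist": 0, "hand": 130}
    - {"x": 0, "y": 0, "z": 0, "twist": 0, "hand": 130}
    - {"x": 0, "y": 0, "z": 0, "twist": 0, "hand": 255}
    - {"x": 0, "y": 0, "z": 0, "twist": 0, "hand": 255}
    - {"x": 0, "y": 0, "z": 0, "twist": 0, "hand": 255}
    - {"x": 0, "y": 0, "z": 0, "twist": 0, "hand": 255}

```text
time_s: 3.0
position: [0.3739, 0.2635, 0.0412]
eef_rot: [2.153, 1.569, 0.484]
force: [0.9, 0.1, 1.7]
finger_gap: 0.0179
```

Run:
```python
from h import *
s=sense();print(s['position'],s['finger_gap'],s['force'])
go([.5345,.226,.14],[.995,-.0986,0])
```

```text
[0.37389035 0.26345882 0.04116003] 0.01791428024878887 [0.9211794  0.09980688 1.67117959]
twist -0.0 xyz cm [-9.86 16.37  2.13] R [[0.002, 0.995, -0.099], [0.001, -0.099, -0.995], [-1.0, 0.002, -0.001]] gap 0.0179 F [0.9 0.1 1.7] t 3.0
```

>>> apply_moves:
  increments:
    - {"x": -3.3, "y": 0, "z": 0, "twist": 0, "hand": 255}
    - {"x": -3.3, "y": 0, "z": 0, "twist": 0, "hand": 255}
    - {"x": -3.3, "y": 0, "z": 0, "twist": 0, "hand": 255}
    - {"x": 0, "y": 3.3, "z": 0.4, "twist": 0, "hand": 255}
    - {"x": 0, "y": 3.3, "z": 0.4, "twist": 0, "hand": 255}
    - {"x": 0, "y": 3.3, "z": 0.4, "twist": 0, "hand": 255}
    - {"x": 0, "y": 3.3, "z": 0.4, "twist": 0, "hand": 255}
    - {"x": 0, "y": 3.2, "z": 0.4, "twist": 0, "hand": 255}
    - {"x": 0, "y": 0, "z": 0, "twist": 0, "hand": 255}
    - {"x": 0, "y": 0, "z": 0, "twist": 0, "hand": 255}

```text
time_s: 4.0
position: [0.5343, 0.2265, 0.1389]
eef_rot: [-1.489, 1.569, 3.124]
force: [-1.2, -0.0, -0.6]
finger_gap: 0.0181
```

Run:
```python
from h import *
import pickle
go([.5345,.226,.14],[.995,-.0986,0]);s=sense();p=s['position'];print(p)
w=cam('wrist');t=cam('top');sd=cam('side');pickle.dump((w,t,sd),open('c2.pkl','wb'))
for n,c in (('w',w),('t',t),('s',sd)):
    print(n,[np.round(proj(c,x),1).tolist() for x in ([.5345,.226,.03],[p[0],p[1],p[2]+.02],[p[0],p[1],p[2]-.04])])
a=cv2.resize(w['img'][150:450,150:550],(400,300));b=cv2.resize(sd['img'][300:400,270:370],(400,400),interpolation=cv2.INTER_CUBIC)
e=cv2.resize(t['img'][220:290,170:270],(400,280),interpolation=cv2.INTER_CUBIC)
o=np.zeros((600,800,3),np.uint8);o[:300,:400]=a;o[:400,400:]=b;o[300:580,:400]=e;cv2.imwrite('pics/z2.png',o)
```

```text
twist -0.1 xyz cm [-0.11  0.03  0.05] R [[-0.001, 0.995, -0.099], [0.0, -0.099, -0.995], [-1.0, -0.001, 0.0]] gap 0.0181 F [-1.2 -0.  -0.6] t 4.0
[0.53428172 0.2265286  0.13894629]
w [[318.4, 238.8], [317.9, 299.6], [318.0, 263.3]]
t [[220.5, 255.4], [212.9, 247.7], [216.5, 251.5]]
s [[304.9, 346.7], [305.8, 299.7], [305.4, 322.3]]
```

View pics/z2.png

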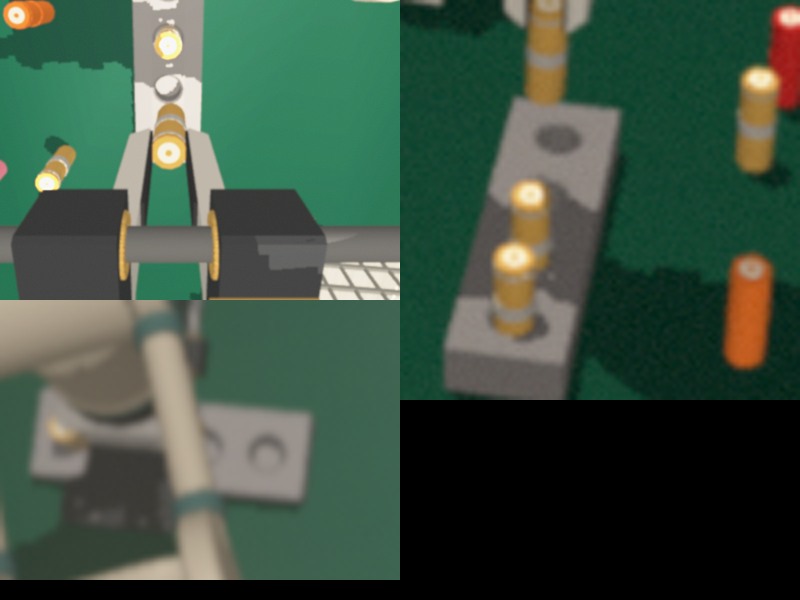

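Wrist crop: pocket 2 is at full-image (318,237), where I predicted it. The held adapter's top is at (319,302) and its foot at about (321,260). I'll measure the foot against the pocket more precisely.

Run:
```python
from h import *
import pickle
w,t,sd=pickle.load(open('c2.pkl','rb'))
hs=cv2.cvtColor(w['img'],cv2.COLOR_BGR2HSV)
for v in range(252,312,4):
    m=(hs[v,290:350,1]>75)&(hs[v,290:350,0]<30)&(hs[v,290:350,2]>60)
    x=np.nonzero(m)[0]+290; print(v,(x.min(),x.max(),(x.min()+x.max())/2) if len(x) else None,end=' | ')
print()
g=cv2.cvtColor(w['img'],cv2.COLOR_BGR2GRAY)
for v in range(218,260,3): print(v,g[v,300:338:2].tolist())
```

```text
252 None | 256 (np.int64(313), np.int64(328), np.float64(320.5)) | 260 (np.int64(309), np.int64(332), np.float64(320.5)) | 264 (np.int64(308), np.int64(334), np.float64(321.0)) | 268 (np.int64(307), np.int64(334), np.float64(320.5)) | 272 (np.int64(310), np.int64(328), np.float64(319.0)) | 276 (np.int64(307), np.int64(332), np.float64(319.5)) | 280 (np.int64(305), np.int64(334), np.float64(319.5)) | 284 (np.int64(304), np.int64(335), np.float64(319.5)) | 288 (np.int64(306), np.int64(335), np.float64(320.5)) | 292 (np.int64(302), np.int64(334), np.float64(318.0)) | 296 (np.int64(301), np.int64(336), np.float64(318.5)) | 300 (np.int64(301), np.int64(336), np.float64(318.5)) | 304 (np.int64(301), np.int64(336), np.float64(318.5)) | 308 (np.int64(301), np.int64(336), np.float64(318.5)) | 
218 [155, 152, 151, 152, 152, 150, 152, 152, 153, 155, 155, 154, 152, 153, 152, 153, 152, 154, 155]
221 [155, 153, 152, 151, 152, 152, 151, 152, 151, 151, 151, 151, 152, 152, 150, 151, 152, 154, 156]
224 [155, 152, 152, 151, 152, 151, 147, 147, 154, 168, 169, 176, 194, 204, 206, 195, 158, 163, 154]
227 
[... 395 characters left out ...]

239 [229, 222, 177, 160, 230, 236, 236, 236, 236, 237, 235, 218, 163, 152, 141, 127, 173, 228, 233]
242 [230, 227, 191, 132, 145, 221, 234, 234, 232, 211, 158, 153, 150, 139, 115, 141, 201, 233, 233]
245 [229, 233, 218, 171, 122, 114, 125, 135, 142, 142, 139, 132, 119, 112, 133, 177, 226, 234, 233]
248 [230, 233, 233, 214, 183, 141, 116, 114, 115, 115, 115, 115, 122, 148, 179, 221, 237, 235, 233]
251 [230, 233, 235, 234, 227, 208, 188, 172, 156, 152, 154, 169, 187, 213, 232, 237, 237, 234, 233]
254 [230, 232, 234, 234, 234, 235, 230, 201, 166, 154, 149, 153, 172, 198, 229, 236, 236, 233, 233]
257 [230, 232, 234, 234, 234, 218, 159, 142, 144, 146, 147, 148, 145, 147, 150, 193, 232, 234, 233]
```

>>> apply_moves:
  increments:
    - {"x": 0, "y": -0.15, "z": -0.28, "twist": 0, "hand": 255}
    - {"x": 2.5, "y": 0, "z": 0, "twist": 0, "hand": 255}
    - {"x": 2.5, "y": 0, "z": 0, "twist": 0, "hand": 255}
    - {"x": 1, "y": 0, "z": 0, "twist": 0, "hand": 255}
    - {"x": 0.5, "y": 0, "z": 0, "twist": 0, "hand": 255}
    - {"x": 0.4, "y": 0, "z": 0, "twist": 0, "hand": 255}
    - {"x": 0.4, "y": 0, "z": 0, "twist": 0, "hand": 255}
    - {"x": 0, "y": 0, "z": 0, "twist": 0, "hand": 255}
    - {"x": 0, "y": 0, "z": 0, "twist": 0, "hand": 255}

```text
time_s: 5.05
position: [0.5336, 0.23, 0.0668]
eef_rot: [2.047, 1.57, 0.377]
force: [-0.8, -0.7, 0.2]
finger_gap: 0.0181
```

Run:
```python
from h import *
s=sense();print(s['position'],s['force'],s['finger_gap'],s['torque'])
```

```text
[0.53359511 0.22995306 0.06678076] [-0.76525097 -0.69513688  0.20549823] 0.018140573464217817 [-0.08319802  0.08597741 -0.02729479]
```

>>> apply_moves:
  increments:
    - {"x": 0.4, "y": 0, "z": 0, "twist": 0, "hand": 255}
    - {"x": 0.4, "y": 0, "z": 0, "twist": 0, "hand": 255}
    - {"x": 0.4, "y": 0, "z": 0, "twist": 0, "hand": 255}
    - {"x": 0.25, "y": 0, "z": 0, "twist": 0, "hand": 255}
    - {"x": 0, "y": 0, "z": 0, "twist": 0, "hand": 255}

```text
time_s: 5.55
position: [0.5332, 0.2298, 0.0515]
eef_rot: [-1.488, 1.57, 3.126]
force: [-0.4, 0.1, -1.1]
finger_gap: 0.018
```

Run:
```python
from h import *
s=sense();print(s['position'],s['force'],s['finger_gap'],s['torque'])
```

```text
[0.53315447 0.22981755 0.05145053] [-0.43399603  0.1412357  -1.08165464] 0.017966622404986973 [-0.11822532  0.0584935   0.0093968 ]
```

>>> apply_moves:
  increments:
    - {"x": 0, "y": 0, "z": 0, "twist": 0, "hand": 130}
    - {"x": 0, "y": 0, "z": 0, "twist": 0, "hand": 130}
    - {"x": 0, "y": 0, "z": 0, "twist": 0, "hand": 130}
    - {"x": -1.5, "y": 0, "z": 0, "twist": 0, "hand": 130}
    - {"x": -4, "y": 0, "z": 0, "twist": 0, "hand": 130}
    - {"x": -4, "y": 0, "z": 0, "twist": 0, "hand": 130}
    - {"x": 0, "y": 0, "z": 0, "twist": 0, "hand": 130}

```text
time_s: 6.25
position: [0.5373, 0.2311, 0.1528]
eef_rot: [1.97, 1.559, 0.3]
force: [0.5, -0.5, -0.1]
finger_gap: 0.046
```

Run:
```python
from h import *
import pickle
w=pickle.load(open('c2.pkl','rb'))[0]
print('s1 from w',ray(w,197,333,.06))
go([.4195,.16,.145],[.995,-.0986,0])
w=cam('wrist','w3.png');print(proj(w,[.5346,.227,.07]),proj(w,[.53,.182,.03]))
im=w['img'];m=(im.min(2)>170).astype(np.uint8);n,l,st,ce=cv2.connectedComponentsWithStats(m)
for i in range(1,n):
    if 40<st[i][4]<1500 : print(st[i],ce[i].round(1),ray(w,*ce[i],.07).round(4))
```

```text
s1 from w [0.42009268 0.15898658 0.06      ]
twist -0.0 xyz cm [  0.62 -11.02   8.24] R [[0.012, 0.995, -0.099], [0.004, -0.099, -0.995], [-1.0, 0.011, -0.005]] gap 0.046 F [ 0.5 -0.5 -0.1] t 6.25
(np.float64(314.16781186188103), np.float64(251.9379942406715)) (np.float64(314.13225849896554), np.float64(284.11699515935425))
[304 131  19  20 298] [313.2 140.4] [0.5429 0.3157 0.07  ]
[ 94 149  17  18 229] [101.9 157.5] [0.38   0.3191 0.07  ]
[162 163  15  16 169] [169.1 170.7] [0.429  0.3042 0.07  ]
[310 166   8  13  75] [313.7 172.1] [0.5408 0.2921 0.07  ]
[280 171   6  29 108] [282.4 185.2] [0.5152 0.2844 0.07  ]
[306 192  15  16 180] [313.1 199.5] [0.5382 0.2707 0.07  ]
[306 244  18  16 230] [314.7 251.5] [0.5351 0.2273 0.07  ]
[190 325  16  14 178] [197.3 331.5] [0.4238 0.164  0.07  ]
[  7 332  25   6  93] [ 19.4 334.3] [0.2676 0.1778 0.07  ]
[606 332  25   6  90] [617.  334.2] [0.7998 0.1216 0.07  ]
[108 338  22  19 310] [118.  346.6] [0.3505 0.1565 0.07  ]
[  0 341  19  14 104] [  5.7 347. ] [0.2514 0.1667 0.07  ]
[618 341  22  15 129] [632.8 347.3] [0.8163 0.1063 0.07  ]
[539 416  21  19 233] [547.6 426.2] [0.7451 0.0253 0.07  ]
[553 416  13  12  90] [559.2 420.5] [0.7559 0.0309 0.07  ]
[536 436  16  22 220] [542.9 448. ] [ 0.7426 -0.0014  0.07  ]
[547 437  11  10  78] [552.5 440.8] [0.7514 0.0066 0.07  ]
[238 442  46  15 408] [262.5 450.5] [0.4625 0.0268 0.07  ]
```

>>> apply_moves:
  increments:
    - {"x": 0, "y": -2.74, "z": 2.08, "twist": 0, "hand": 130}
    - {"x": 0, "y": -2.74, "z": 2.08, "twist": 0, "hand": 130}
    - {"x": 0, "y": -2.74, "z": 2.08, "twist": 0, "hand": 130}
    - {"x": 0, "y": -2.74, "z": 2.08, "twist": 0, "hand": 130}
    - {"x": 0.6, "y": 0, "z": 0, "twist": 0, "hand": 130}
    - {"x": 0, "y": 0, "z": 0, "twist": 0, "hand": 130}

```text
time_s: 6.9
position: [0.4147, 0.1575, 0.1396]
eef_rot: [-1.39, 1.569, -3.061]
force: [0.0, 0.0, 0.5]
finger_gap: 0.0459
```

Run:
```python
from h import *
import pickle
w=cam('wrist','w4.png')
p=proj(w,[.42,.159,.06]);print(p)
im=w['img'];m=(im.min(2)>170).astype(np.uint8);n,l,st,ce=cv2.connectedComponentsWithStats(m)
for i in range(1,n):
    if 40<st[i][4]<1500 and np.hypot(*(ce[i]-p))<40: print(st[i],ce[i].round(1),ray(w,*ce[i],.06).round(4))
go([.42,.159,.041],[.995,-.0986,0])
```

```text
(np.float64(324.3920569527768), np.float64(245.18032156905969))
[318 240  14  13 107] [325.5 247.1] [0.4208 0.1573 0.06  ]
twist -0.0 xyz cm [ 9.9   0.4  -0.14] R [[-0.001, 0.995, -0.099], [0.0, -0.099, -0.995], [-1.0, -0.001, -0.0]] gap 0.0458 F [-0.6  0.9 -0.2] t 6.95
```

>>> apply_moves:
  increments:
    - {"x": 3, "y": 0.5, "z": 0, "twist": 0, "hand": 130}
    - {"x": 3, "y": 0, "z": 0, "twist": 0, "hand": 130}
    - {"x": 2.4, "y": 0, "z": 0, "twist": 0, "hand": 130}
    - {"x": 1.5, "y": 0, "z": 0, "twist": 0, "hand": 130}
    - {"x": 0, "y": 0, "z": 0, "twist": 0, "hand": 130}
    - {"x": 0, "y": 0, "z": 0, "twist": 0, "hand": 255}
    - {"x": 0, "y": 0, "z": 0, "twist": 0, "hand": 255}
    - {"x": 0, "y": 0, "z": 0, "twist": 0, "hand": 255}
    - {"x": 0, "y": 0, "z": 0, "twist": 0, "hand": 255}

```text
time_s: 7.85
position: [0.4215, 0.1576, 0.0425]
eef_rot: [1.934, 1.569, 0.264]
force: [0.3, 1.4, 1.2]
finger_gap: 0.018
```

Run:
```python
from h import *
s=sense();print(s['position'],s['finger_gap'],s['force'])
go([.529,.184,.141],[.995,-.0986,0])
```

```text
[0.42151169 0.15758532 0.04250144] 0.017972008424366758 [0.26195414 1.35426158 1.15167663]
twist -0.0 xyz cm [-9.83 10.45 -3.69] R [[0.002, 0.995, -0.099], [0.0, -0.099, -0.995], [-1.0, 0.002, -0.001]] gap 0.018 F [0.3 1.4 1.2] t 7.85
```

>>> apply_moves:
  increments:
    - {"x": -3.3, "y": 0, "z": 0, "twist": 0, "hand": 255}
    - {"x": -3.3, "y": 0, "z": 0, "twist": 0, "hand": 255}
    - {"x": -3.2, "y": 0, "z": 0, "twist": 0, "hand": 255}
    - {"x": 0, "y": 2.6, "z": -0.87, "twist": 0, "hand": 255}
    - {"x": 0, "y": 2.6, "z": -0.87, "twist": 0, "hand": 255}
    - {"x": 0, "y": 2.6, "z": -0.87, "twist": 0, "hand": 255}
    - {"x": 0, "y": 2.6, "z": -0.87, "twist": 0, "hand": 255}
    - {"x": 0, "y": 0, "z": 0, "twist": 0, "hand": 255}
    - {"x": 0, "y": 0, "z": 0, "twist": 0, "hand": 255}

```text
time_s: 8.75
position: [0.5274, 0.1816, 0.1395]
eef_rot: [-1.318, 1.57, -2.988]
force: [-0.4, -0.2, -1.5]
finger_gap: 0.0182
```

Run:
```python
from h import *
import pickle
s=sense();p=s['position'];print(p,s['force'])
w=cam('wrist','w5.png')
print([np.round(proj(w,x),1).tolist() for x in ([.5299,.1821,.03],[p[0],p[1],p[2]+.0175],[p[0],p[1],p[2]-.0425])])
hs=cv2.cvtColor(w['img'],cv2.COLOR_BGR2HSV)
for v in range(248,312,4):
    m=(hs[v,290:350,1]>75)&(hs[v,290:350,0]<30)&(hs[v,290:350,2]>60)
    x=np.nonzero(m)[0]+290; print(v,(x.min(),x.max(),(x.min()+x.max())/2) if len(x) else None,end=' | ')
cv2.imwrite('pics/z5.png',cv2.resize(w['img'][200:330,250:390],(700,650)[:1]+(600,)))
```

```text
[0.52744605 0.18160698 0.13951996] [-0.35773897 -0.18903837 -1.48674672]
[[320.8, 237.3], [317.9, 297.7], [318.0, 262.2]]
248 (np.int64(313), np.int64(319), np.float64(316.0)) | 252 (np.int64(307), np.int64(324), np.float64(315.5)) | 256 (np.int64(304), np.int64(327), np.float64(315.5)) | 260 (np.int64(303), np.int64(328), np.float64(315.5)) | 264 (np.int64(302), np.int64(319), np.float64(310.5)) | 268 (np.int64(306), np.int64(328), np.float64(317.0)) | 272 (np.int64(303), np.int64(330), np.float64(316.5)) | 276 (np.int64(302), np.int64(333), np.float64(317.5)) | 280 (np.int64(302), np.int64(333), np.float64(317.5)) | 284 (np.int64(305), np.int64(333), np.float64(319.0)) | 288 (np.int64(302), np.int64(336), np.float64(319.0)) | 292 (np.int64(301), np.int64(336), np.float64(318.5)) | 296 (np.int64(301), np.int64(336), np.float64(318.5)) | 300 (np.int64(301), np.int64(336), np.float64(318.5)) | 304 (np.int64(302), np.int64(335), np.float64(318.5)) | 308 (np.int64(306), np.int64(331), np.float64(318.5)) |
```

View pics/z5.png

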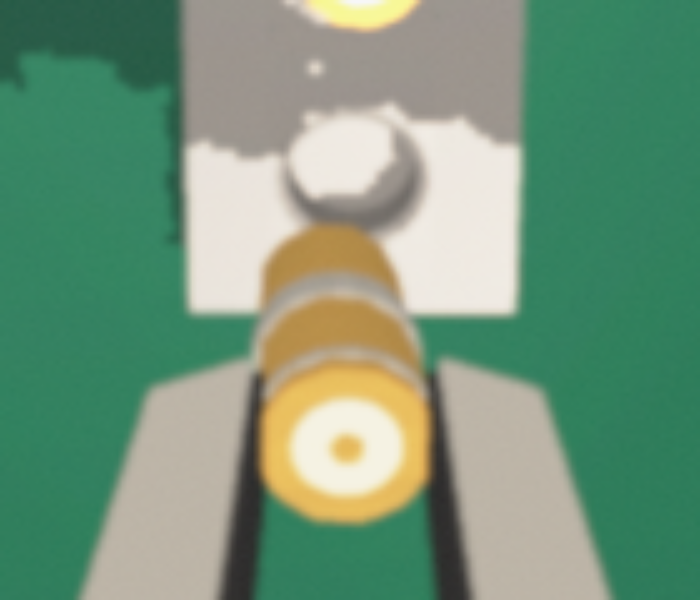

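The close view shows pocket 3 at full-image (321,237) and the foot at about (315.5,259), leaning slightly. I'll shift about +4 mm in tool y and lower it.

>>> apply_moves:
  increments:
    - {"x": 0, "y": 0.38, "z": 0.06, "twist": 0, "hand": 255}
    - {"x": 2.5, "y": 0, "z": 0, "twist": 0, "hand": 255}
    - {"x": 2.5, "y": 0, "z": 0, "twist": 0, "hand": 255}
    - {"x": 1, "y": 0, "z": 0, "twist": 0, "hand": 255}
    - {"x": 0.5, "y": 0, "z": 0, "twist": 0, "hand": 255}
    - {"x": 0.4, "y": 0, "z": 0, "twist": 0, "hand": 255}
    - {"x": 0.3, "y": 0, "z": 0, "twist": 0, "hand": 255}
    - {"x": 0, "y": 0, "z": 0, "twist": 0, "hand": 255}
    - {"x": 0, "y": 0, "z": 0, "twist": 0, "hand": 255}

```text
time_s: 9.7
position: [0.532, 0.1809, 0.0684]
eef_rot: [1.925, 1.57, 0.255]
force: [-0.2, 0.6, -1.4]
finger_gap: 0.0181
```

Run:
```python
from h import *
s=sense();print(s['position'],s['force'],s['finger_gap'],s['torque'])
```

```text
[0.53201864 0.18088598 0.06836132] [-0.23897273  0.56262994 -1.36955611] 0.01806402045426822 [-0.08654169  0.05020802 -0.00596404]
```

Foot about 4 mm inside the mouth with no load. I'll continue down.

>>> apply_moves:
  increments:
    - {"x": 0.4, "y": 0, "z": 0, "twist": 0, "hand": 255}
    - {"x": 0.4, "y": 0, "z": 0, "twist": 0, "hand": 255}
    - {"x": 0.4, "y": 0, "z": 0, "twist": 0, "hand": 255}
    - {"x": 0.3, "y": 0, "z": 0, "twist": 0, "hand": 255}
    - {"x": 0, "y": 0, "z": 0, "twist": 0, "hand": 255}

```text
time_s: 10.2
position: [0.5314, 0.1808, 0.0526]
eef_rot: [-1.635, 1.57, 2.979]
force: [-0.3, 0.0, 0.1]
finger_gap: 0.018
```

Run:
```python
from h import *
s=sense();print(s['position'],s['force'],s['finger_gap'],s['torque'])
```

```text
[0.53137671 0.18079162 0.05260087] [-0.28670656  0.04083044  0.05070923] 0.017975507948090184 [-0.05158096  0.11507984 -0.0028308 ]
```

>>> apply_moves:
  increments:
    - {"x": 0, "y": 0, "z": 0, "twist": 0, "hand": 130}
    - {"x": 0, "y": 0, "z": 0, "twist": 0, "hand": 130}
    - {"x": 0, "y": 0, "z": 0, "twist": 0, "hand": 130}
    - {"x": -1.5, "y": 0, "z": 0, "twist": 0, "hand": 130}
    - {"x": -4, "y": 0, "z": 0, "twist": 0, "hand": 130}
    - {"x": -4, "y": 0, "z": 0, "twist": 0, "hand": 130}
    - {"x": -4, "y": 0, "z": 0, "twist": 0, "hand": 130}
    - {"x": -4, "y": 0, "z": 0, "twist": 0, "hand": 130}
    - {"x": -4, "y": 0, "z": 0, "twist": 0, "hand": 130}
    - {"x": 0, "y": 0, "z": 0, "twist": 0, "hand": 130}
    - {"x": 0, "y": 0, "z": 0, "twist": 0, "hand": 130}

```text
time_s: 11.3
position: [0.5319, 0.1808, 0.2686]
eef_rot: [1.883, 1.568, 0.214]
force: [0.3, -0.3, -1.0]
finger_gap: 0.0464
```

Run:
```python
from h import *
w=cam('wrist','w6.png')
im=w['img'];m=(im.min(2)>170).astype(np.uint8);n,l,st,ce=cv2.connectedComponentsWithStats(m)
for q in ([.5299,.1821,.07],[.5344,.2269,.07],[.539,.271,.07],[.5435,.3155,.07]):
  p=proj(w,q);i=min(range(1,n),key=lambda i:np.hypot(*(ce[i]-p))+1e3*(st[i][4]<40));print(np.round(p,1),st[i],ce[i].round(1),ray(w,*ce[i],.07).round(4))
s=sense();print(s['position'],s['joint_positions'].round(3))
go([.54,-.1,.29],[.153,.988,0])
```

```text
[315.7 217.5] [311 213  10  10  84] [315.5 217.5] [0.5296 0.1821 0.07  ]
[315.7 177.9] [311 213  10  10  84] [315.5 217.5] [0.5296 0.1821 0.07  ]
[315.9 136.4] [310  86  12  12 106] [315.5  91.5] [0.543  0.3157 0.07  ]
[315.9  91.7] [310  86  12  12 106] [315.5  91.5] [0.543  0.3157 0.07  ]
[0.53107408 0.18065126 0.26715837] [0.204 0.224 1.399 0.    1.52  0.303]
twist -86.9 xyz cm [ -2.28 -27.6    5.18] R [[-0.001, 0.153, 0.988], [-0.0, 0.988, -0.153], [-1.0, -0.0, -0.001]] gap 0.0459 F [ 0.6 -0.6 -1.5] t 11.35
```

>>> apply_moves:
  increments:
    - {"x": 0, "y": 0, "z": 0, "twist": -7.9, "hand": 100}
    - {"x": 0, "y": 0, "z": 0, "twist": -7.9, "hand": 100}
    - {"x": 0, "y": 0, "z": 0, "twist": -7.9, "hand": 100}
    - {"x": 0, "y": 0, "z": 0, "twist": -7.9, "hand": 100}
    - {"x": 0, "y": 0, "z": 0, "twist": -7.9, "hand": 100}
    - {"x": 0, "y": 0, "z": 0, "twist": -7.9, "hand": 100}
    - {"x": 0, "y": 0, "z": 0, "twist": -7.9, "hand": 100}
    - {"x": 0, "y": 0, "z": 0, "twist": -7.9, "hand": 100}
    - {"x": 0, "y": 0, "z": 0, "twist": -7.9, "hand": 100}
    - {"x": 0, "y": 0, "z": 0, "twist": -7.9, "hand": 100}
    - {"x": 0, "y": 0, "z": 0, "twist": -7.9, "hand": 100}
    - {"x": -0.3, "y": -3.94, "z": 0.74, "twist": 0, "hand": 100}
    - {"x": -0.3, "y": -3.94, "z": 0.74, "twist": 0, "hand": 100}
    - {"x": -0.3, "y": -3.94, "z": 0.74, "twist": 0, "hand": 100}
    - {"x": -0.3, "y": -3.94, "z": 0.74, "twist": 0, "hand": 100}
    - {"x": -0.3, "y": -3.94, "z": 0.74, "twist": 0, "hand": 100}
    - {"x": -0.3, "y": -3.94, "z": 0.74, "twist": 0, "hand": 100}
    - {"x": -0.3, "y": -3.94, "z": 0.74, "twist": 0, "hand": 100}
    - {"x": 0, "y": 0, "z": 0, "twist": 0, "hand": 100}
    - {"x": 0, "y": 0, "z": 0, "twist": 0, "hand": 100}

```text
time_s: 13.35
position: [0.5398, -0.1, 0.2867]
eef_rot: [2.79, 1.567, 2.634]
force: [-0.7, -0.2, 0.4]
finger_gap: 0.0568
```

Run:
```python
from h import *
import pickle
w=cam('wrist','w7.png');t=cam('top');sd=cam('side','s7.png');pickle.dump((w,t,sd),open('c7.pkl','wb'))
s=sense();print(s['position'],s['joint_positions'].round(3),s['finger_gap'])
for z in (.205,.175): print(np.round(proj(w,[.56,-.12,z]),1))
```

```text
[ 0.54022006 -0.09834301  0.2878524 ] [-3.070e-01  2.000e-01  1.381e+00  1.000e-03  1.563e+00 -1.726e+00] 0.05697126215407733
[298.6 272.7]
[300.4 261.3]
```

View pics/w7.png

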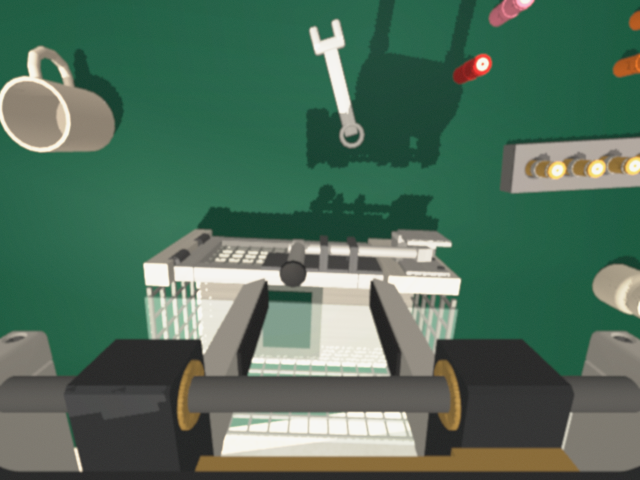

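The wrist view shows the bolt handle's cap centred at about (293,273). The front roof edge runs from (147,265) to (459,279), so the cage is about 2.4° off the jaw axis. I'll work out the angle and the handle position.

Run:
```python
from h import *
import pickle
w,t,sd=pickle.load(open('c7.pkl','rb'));s0=pickle.load(open('c1.pkl','rb'))['side']
g=w['img'].max(2)[255:292,275:312];m=(g<75).astype(np.uint8);n,l,st,ce=cv2.connectedComponentsWithStats(m)
i=1+np.argmax(st[1:,4]);print('w blob',st[i],ce[i]+[275,255])
cw=ce[i]+[275,255]
g=s0['img'].max(2)[190:210,295:318];m=(g<45).astype(np.uint8);n,l,st,ce=cv2.connectedComponentsWithStats(m)
for i in range(1,n):
    if st[i][4]>4: print('s blob',st[i],ce[i]+[295,190])
for z in (.2,.205,.21): print(z,'w',ray(w,*cw,z).round(4),'s',ray(s0,306,199.5,z).round(4))
for a,b,z in (((147,265),(443,276),.154),((147,286),(459,294),.154),((320,247),(430,258),.126)):
    A,B=ray(w,*a,z),ray(w,*b,z);print(A.round(4),B.round(4),'yaw deg',np.degrees(np.arctan2(-(B-A)[0],(B-A)[1])).round(2))
```

```text
w blob [  0   0  37  31 446] [293.42376682 267.70403587]
s blob [ 7  7  8  5 26] [305.57692308 199.26923077]
0.2 w [ 0.5566 -0.1242  0.2   ] s [ 0.559  -0.1182  0.2   ]
0.205 w [ 0.5549 -0.1236  0.205 ] s [ 0.5584 -0.1091  0.205 ]
0.21 w [ 0.5532 -0.1229  0.21  ] s [ 0.5578 -0.1     0.21  ]
[ 0.5471 -0.274   0.154 ] [0.6043 0.0172 0.154 ] yaw deg -11.13
[ 0.5689 -0.2804  0.154 ] [0.6266 0.0323 0.154 ] yaw deg -10.46
[ 0.5633 -0.1017  0.126 ] [0.5937 0.0136 0.126 ] yaw deg -14.8
```

Run:
```python
from h import *
import pickle
w,t,sd=pickle.load(open('c7.pkl','rb'))
for v in (272,273): print(ray(w,293,v,.2).round(4))
go([.558,-.1245,.26],[.187,.982,0])
```

```text
[ 0.5604 -0.1252  0.2   ]
[ 0.5613 -0.1254  0.2   ]
twist 2.1 xyz cm [ 2.78 -2.24  2.24] R [[-0.002, 0.187, 0.982], [0.001, 0.982, -0.187], [-1.0, 0.001, -0.002]] gap 0.057 F [ 0.3 -0.2 -0.1] t 13.5
```

>>> apply_moves:
  increments:
    - {"x": 0, "y": -0.75, "z": 0.83, "twist": 2.1, "hand": 100}
    - {"x": 1.2, "y": -0.75, "z": 0.83, "twist": 0, "hand": 100}
    - {"x": 1.2, "y": -0.75, "z": 0.83, "twist": 0, "hand": 100}
    - {"x": 1.2, "y": 0, "z": 0, "twist": 0, "hand": 100}
    - {"x": 0, "y": 0, "z": 0, "twist": 0, "hand": 100}
    - {"x": 0, "y": 0, "z": 0, "twist": 0, "hand": 100}

```text
time_s: 14.1
position: [0.5607, -0.126, 0.2519]
eef_rot: [2.831, 1.569, 2.641]
force: [-0.3, -0.1, 0.7]
finger_gap: 0.0571
```

Run:
```python
from h import *
import pickle
w=cam('wrist');pickle.dump(w,open('w8.pkl','wb'))
p=sense()['position'];print(p)
for q in ([.5605,-.125,.2],[.5605,-.125,.175],[p[0],p[1],.2],[p[0],p[1],.13]): print(np.round(proj(w,q),1))
go([.5605,-.125,.25],[.187,.982,0])
cv2.imwrite('pics/z8.png',cv2.resize(w['img'][190:380,130:500],(800,411)))
```

```text
[ 0.5610865  -0.1260929   0.25269399]
[319.7 257. ]
[319.6 247.5]
[318.4 258. ]
[318.4 234.7]
twist -0.1 xyz cm [ 0.27  0.1  -0.08] R [[-0.0, 0.187, 0.982], [0.0, 0.982, -0.187], [-1.0, 0.0, -0.0]] gap 0.0574 F [0.4 0.3 0.1] t 14.15
```

View pics/z8.png

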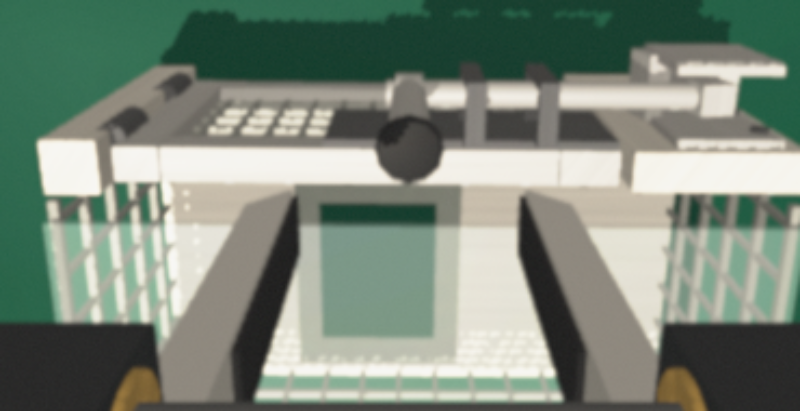

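The cap sits at (319,259), against (318.4,258) predicted for the TCP axis, so it's centred within 1 mm. I'll descend and grip.

>>> apply_moves:
  increments:
    - {"x": 2.5, "y": 0, "z": 0.05, "twist": 0, "hand": 100}
    - {"x": 2.5, "y": 0, "z": 0, "twist": 0, "hand": 100}
    - {"x": 2, "y": 0, "z": 0, "twist": 0, "hand": 100}
    - {"x": 1.2, "y": 0, "z": 0, "twist": 0, "hand": 100}
    - {"x": 0, "y": 0, "z": 0, "twist": 0, "hand": 100}
    - {"x": 0, "y": 0, "z": 0, "twist": 0, "hand": 100}

```text
time_s: 14.75
position: [0.5623, -0.1265, 0.1717]
eef_rot: [-0.066, 1.569, -0.255]
force: [-0.3, -0.4, 0.4]
finger_gap: 0.057
```

Run:
```python
from h import *
s=sense();print(s['position'],s['force'],s['finger_gap'])
w=cam('wrist','w9.png');print(np.round(proj(w,s['position']),1),np.round(proj(w,s['position']+[0,0,.03]),1))
```

```text
[ 0.56232246 -0.12648057  0.17170105] [-0.34921453 -0.36588375  0.38297951] 0.05699373006913834
[318.4 284.7] [318.3 307.4]
```

>>> apply_moves:
  increments:
    - {"x": 0.1, "y": 0, "z": 0, "twist": 0, "hand": 170}
    - {"x": 0, "y": 0, "z": 0, "twist": 0, "hand": 190}
    - {"x": 0, "y": 0, "z": 0, "twist": 0, "hand": 200}
    - {"x": 0, "y": 0, "z": 0, "twist": 0, "hand": 210}
    - {"x": 0, "y": 0, "z": 0, "twist": 0, "hand": 255}
    - {"x": 0, "y": 0, "z": 0, "twist": 0, "hand": 255}
    - {"x": 0, "y": 0, "z": 0, "twist": 0, "hand": 255}

```text
time_s: 15.5
position: [0.5618, -0.1263, 0.1699]
eef_rot: [0.568, 1.57, 0.378]
force: [0.3, -0.3, 1.6]
finger_gap: 0.0228
```

Run:
```python
from h import *
s=sense();print(s['position'],s['force'],s['finger_gap'])
w=cam('wrist','w9.png')
cv2.imwrite('pics/z9.png',cv2.resize(w['img'][180:400,190:450],(700,592)))
```

```text
[ 0.56184959 -0.12629307  0.16990082] [ 0.27893912 -0.30273261  1.64621875] 0.022757345932567244
```

View pics/z9.png

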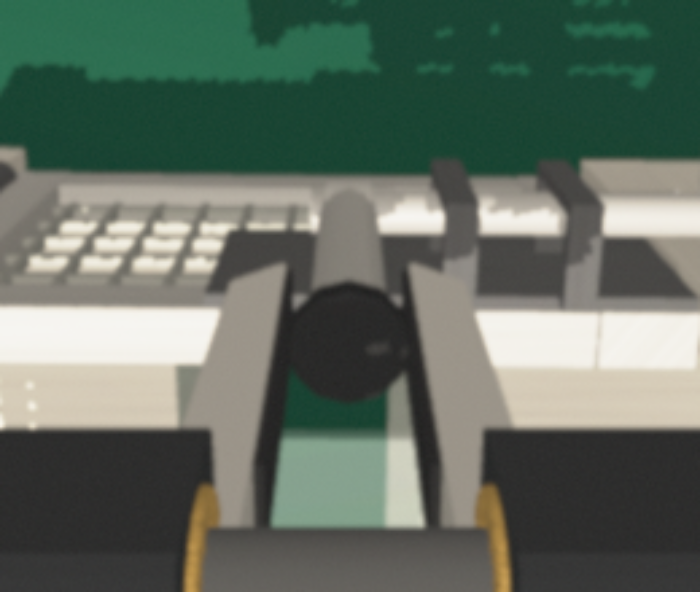

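The gap closed to 22.8 mm, which means the pads' upper ends are on the 24 mm cap and not on the 16 mm post. The tips have 6 mm of clearance above the guides, so I'll reopen, drop 3 mm and close again.

>>> apply_moves:
  increments:
    - {"x": 0, "y": 0, "z": 0, "twist": 0, "hand": 150}
    - {"x": 0, "y": 0, "z": 0, "twist": 0, "hand": 150}
    - {"x": 0, "y": 0, "z": 0, "twist": 0, "hand": 150}
    - {"x": 0.3, "y": 0, "z": 0, "twist": 0, "hand": 150}
    - {"x": 0, "y": 0, "z": 0, "twist": 0, "hand": 150}
    - {"x": 0, "y": 0, "z": 0, "twist": 0, "hand": 255}
    - {"x": 0, "y": 0, "z": 0, "twist": 0, "hand": 255}
    - {"x": 0, "y": 0, "z": 0, "twist": 0, "hand": 255}
    - {"x": 0, "y": 0, "z": 0, "twist": 0, "hand": 255}
    - {"x": 0, "y": 0, "z": 0, "twist": 0, "hand": 255}

```text
time_s: 16.55
position: [0.5618, -0.1262, 0.1668]
eef_rot: [1.272, 1.57, 1.082]
force: [0.1, 1.1, -0.4]
finger_gap: 0.0224
```

Run:
```python
from h import *
for i in range(3):
    cam('wrist');s=sense();print(s['position'].round(4),s['force'].round(1),s['finger_gap'],s['torque'].round(2))
```

```text
[ 0.5618 -0.1262  0.1668] [-0.4  0.3  0.2] 0.022773263626029258 [ 0.07 -0.01 -0.03]
[ 0.5617 -0.1262  0.1667] [0.9 0.9 0.3] 0.02299572582731101 [ 0.15 -0.02  0.01]
[ 0.5617 -0.1262  0.1668] [1.4 0.5 0.4] 0.02277542909435592 [ 0.09 -0.04 -0.03]
```

The gap is still 22.8 mm, so the pads hold the cap symmetrically, and going lower would foul the guides. Lifting takes only 3 N, so I'll lift 15.5 mm gently and check the load.

>>> apply_moves:
  increments:
    - {"x": -0.3, "y": 0, "z": 0, "twist": 0, "hand": 255}
    - {"x": -0.3, "y": 0, "z": 0, "twist": 0, "hand": 255}
    - {"x": -0.3, "y": 0, "z": 0, "twist": 0, "hand": 255}
    - {"x": -0.3, "y": 0, "z": 0, "twist": 0, "hand": 255}
    - {"x": -0.35, "y": 0, "z": 0, "twist": 0, "hand": 255}
    - {"x": 0, "y": 0, "z": 0, "twist": 0, "hand": 255}
    - {"x": 0, "y": 0, "z": 0, "twist": 0, "hand": 255}

```text
time_s: 17.4
position: [0.5617, -0.1264, 0.1823]
eef_rot: [0.283, 1.571, 0.093]
force: [0.0, 0.6, -2.5]
finger_gap: 0.0228
```

Run:
```python
from h import *
for i in range(3):
    w=cam('wrist','w10.png');s=sense();print(s['position'].round(4),s['force'].round(1),s['finger_gap'],s['torque'].round(2))
a=cv2.imread('pics/w9.png')[180:400,190:450];b=w['img'][180:400,190:450]
sd=cam('side');sb=cv2.resize(sd['img'][170:310,250:340],(386,600),interpolation=cv2.INTER_CUBIC)
o=np.zeros((600,800,3),np.uint8);o[:300,:354]=cv2.resize(a,(354,300));o[300:,:354]=cv2.resize(b,(354,300));o[:,400:786]=sb;cv2.imwrite('pics/z10.png',o)
```

```text
[ 0.5617 -0.1264  0.1822] [ 0.8  0.9 -2.4] 0.022578471849557784 [ 0.12 -0.04 -0.01]
[ 0.5616 -0.1263  0.1822] [ 0.6  1.4 -2.9] 0.022773763109536084 [ 0.19 -0.03  0.  ]
[ 0.5616 -0.1264  0.1821] [ 1.2  0.4 -1.8] 0.02269041502310098 [ 0.15 -0.08 -0.04]
```

View pics/z10.png

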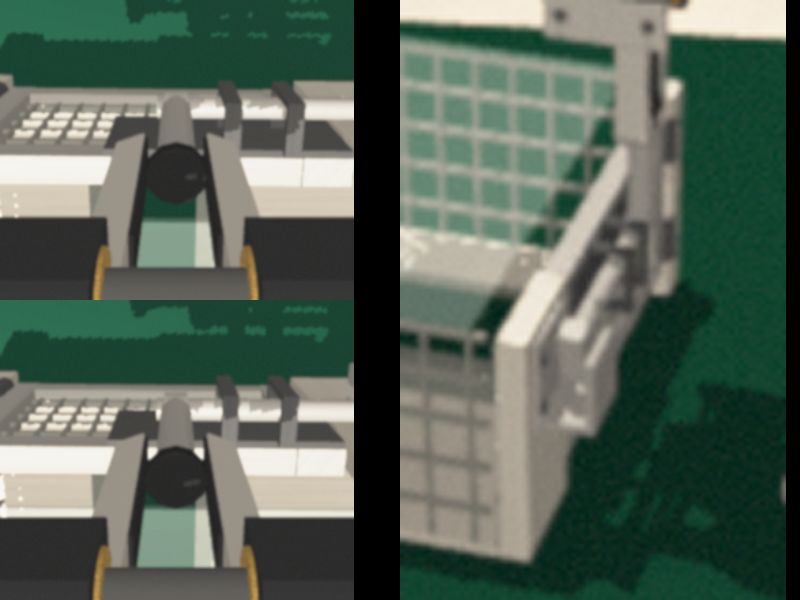

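The wrist crops before and after the lift show the cap unchanged between the pads (row about 177), and the load is -2.5 N, so the bolt is lifted about 15.5 mm. I'll draw the first 12 mm slowly, checking at the lip.

>>> apply_moves:
  increments:
    - {"x": 0, "y": -0.1, "z": 0, "twist": 0, "hand": 255}
    - {"x": 0, "y": -0.2, "z": 0, "twist": 0, "hand": 255}
    - {"x": 0, "y": -0.2, "z": 0, "twist": 0, "hand": 255}
    - {"x": 0, "y": -0.2, "z": 0, "twist": 0, "hand": 255}
    - {"x": 0, "y": -0.2, "z": 0, "twist": 0, "hand": 255}
    - {"x": 0, "y": -0.2, "z": 0, "twist": 0, "hand": 255}
    - {"x": 0, "y": -0.1, "z": 0, "twist": 0, "hand": 255}

```text
time_s: 18.3
position: [0.5593, -0.1384, 0.1822]
eef_rot: [-3.106, 1.571, 2.987]
force: [-0.0, 1.2, -2.3]
finger_gap: 0.0229
```

Run:
```python
from h import *
s=sense();print(s['position'].round(4),s['force'].round(1),s['finger_gap'],s['torque'].round(2))
```

```text
[ 0.5593 -0.1384  0.1822] [-0.   1.2 -2.3] 0.022878137684105765 [ 0.17 -0.05 -0.03]
```

Past the lip with only 1.2 N of drag. I'll draw the rest, to about 49 mm.

>>> apply_moves:
  increments:
    - {"x": 0, "y": -0.3, "z": 0, "twist": 0, "hand": 255}
    - {"x": 0, "y": -0.3, "z": 0, "twist": 0, "hand": 255}
    - {"x": 0, "y": -0.3, "z": 0, "twist": 0, "hand": 255}
    - {"x": 0, "y": -0.3, "z": 0, "twist": 0, "hand": 255}
    - {"x": 0, "y": -0.3, "z": 0, "twist": 0, "hand": 255}
    - {"x": 0, "y": -0.3, "z": 0, "twist": 0, "hand": 255}
    - {"x": 0, "y": -0.3, "z": 0, "twist": 0, "hand": 255}
    - {"x": 0, "y": -0.3, "z": 0, "twist": 0, "hand": 255}
    - {"x": 0, "y": -0.3, "z": 0, "twist": 0, "hand": 255}
    - {"x": 0, "y": -0.3, "z": 0, "twist": 0, "hand": 255}
    - {"x": 0, "y": -0.3, "z": 0, "twist": 0, "hand": 255}
    - {"x": 0, "y": -0.3, "z": 0, "twist": 0, "hand": 255}
    - {"x": 0, "y": -0.15, "z": 0, "twist": 0, "hand": 255}
    - {"x": 0, "y": 0, "z": 0, "twist": 0, "hand": 255}
    - {"x": 0, "y": 0, "z": 0, "twist": 0, "hand": 255}

```text
time_s: 19.8
position: [0.5523, -0.1753, 0.1823]
eef_rot: [-1.605, 1.57, -1.795]
force: [-1.3, 0.3, -1.6]
finger_gap: 0.0223
```

Run:
```python
from h import *
w=cam('wrist','w11.png');s=sense();print(s['position'].round(4),s['force'].round(1),s['finger_gap'],s['torque'].round(2),s['joint_positions'].round(2))
# plan arc: cage axes, hinge, knob radius
ey=np.array([.187,.982,0]);ex=np.array([.982,-.187,0])
d=((s['position']-[.5618,-.1263,0])@ey);r=.130+d;print('draw',-d)
p0=s['position'];h=p0+.026*ex-r*ey;print('hinge',h)
R=Ro.from_euler('xyz',s['eef_rot']).as_matrix();Y,Z=R[:,1],R[:,2];print(Y.round(3),Z.round(3))
prev=p0
for k in range(1,10):
    th=np.radians(3*k); E=np.array([np.sin(-th),np.cos(th)]) # gate dir in cage coords (x,y): latch end to -x
    n=np.array([-np.cos(th),-np.sin(th)])
    q=r*E+.026*n; P=h+q[0]*ex+q[1]*ey; D=(P-prev)*100;prev=P
    print(3*k,P.round(4),'y %.2f z %.2f'%(D@Y,D@Z))
```

```text
[ 0.5523 -0.1753  0.1823] [-0.4  0.1 -2.8] 0.022684120386403668 [-0.11  0.22 -0.  ] [-0.43  0.29  1.52 -0.    1.34 -1.81]
draw 0.04991224472613477
hinge [ 0.56284682 -0.25882458  0.18227081]
[ 0.189  0.982 -0.001] [ 0.982 -0.189 -0.   ]
3 [ 0.5479 -0.176   0.1823] y -0.15 z -0.42
6 [ 0.5436 -0.1769  0.1823] y -0.17 z -0.41
9 [ 0.5394 -0.178   0.1823] y -0.19 z -0.40
12 [ 0.5352 -0.1793  0.1823] y -0.21 z -0.39
15 [ 0.531  -0.1809  0.1823] y -0.23 z -0.38
18 [ 0.527  -0.1827  0.1823] y -0.25 z -0.36
21 [ 0.5231 -0.1846  0.1823] y -0.27 z -0.35
24 [ 0.5192 -0.1868  0.1823] y -0.29 z -0.33
27 [ 0.5155 -0.1892  0.1823] y -0.30 z -0.32
```

The bolt is drawn 50 mm with no drag. I'll swing the gate with constant arc steps in the turning tool frame (1.56° per row), checking partway.

>>> apply_moves:
  increments:
    - {"x": 0, "y": -0.074, "z": -0.218, "twist": -1.56, "hand": 255}
    - {"x": 0, "y": -0.074, "z": -0.218, "twist": -1.56, "hand": 255}
    - {"x": 0, "y": -0.074, "z": -0.218, "twist": -1.56, "hand": 255}
    - {"x": 0, "y": -0.074, "z": -0.218, "twist": -1.56, "hand": 255}
    - {"x": 0, "y": -0.074, "z": -0.218, "twist": -1.56, "hand": 255}
    - {"x": 0, "y": -0.074, "z": -0.218, "twist": -1.56, "hand": 255}

```text
time_s: 20.45
position: [0.5391, -0.1778, 0.1824]
eef_rot: [0.065, 1.57, 0.041]
force: [3.6, 1.3, -2.9]
finger_gap: 0.023
```

Run:
```python
from h import *
s=sense();print(s['position'].round(4),s['force'].round(1),s['finger_gap'],s['torque'].round(2))
```

```text
[ 0.5391 -0.1778  0.1824] [ 3.6  1.3 -2.9] 0.02298218994863609 [ 0.09 -0.59 -0.2 ]
```

>>> apply_moves:
  increments:
    - {"x": 0, "y": -0.074, "z": -0.218, "twist": -1.56, "hand": 255}
    - {"x": 0, "y": -0.074, "z": -0.218, "twist": -1.56, "hand": 255}
    - {"x": 0, "y": -0.074, "z": -0.218, "twist": -1.56, "hand": 255}
    - {"x": 0, "y": -0.074, "z": -0.218, "twist": -1.56, "hand": 255}
    - {"x": 0, "y": -0.074, "z": -0.218, "twist": -1.56, "hand": 255}
    - {"x": 0, "y": -0.074, "z": -0.218, "twist": -1.56, "hand": 255}
    - {"x": 0, "y": -0.074, "z": -0.218, "twist": -1.56, "hand": 255}
    - {"x": 0, "y": -0.074, "z": -0.218, "twist": -1.56, "hand": 255}
    - {"x": 0, "y": -0.074, "z": -0.218, "twist": -1.56, "hand": 255}
    - {"x": 0, "y": -0.074, "z": -0.218, "twist": -1.56, "hand": 255}
    - {"x": 0, "y": 0, "z": 0, "twist": 0, "hand": 255}
    - {"x": 0, "y": 0, "z": 0, "twist": 0, "hand": 255}
    - {"x": 0, "y": 0, "z": 0, "twist": 0, "hand": 255}

```text
time_s: 21.75
position: [0.5181, -0.1869, 0.1823]
eef_rot: [0.845, 1.57, 1.091]
force: [2.6, 1.8, -2.9]
finger_gap: 0.0229
```

Run:
```python
from h import *
for i in range(3):
    w=cam('wrist','w12.png');s=sense();print(s['position'].round(4),s['force'].round(1),s['finger_gap'],s['torque'].round(2))
sd=cam('side')
o=np.zeros((560,800,3),np.uint8);o[:,:400]=cv2.resize(w['img'][180:430,140:500],(400,278)).repeat(1,0)[:278].copy().resize((1,)) if 0 else 0
o[:278,:400]=cv2.resize(w['img'][180:430,140:500],(400,278));o[:,400:]=cv2.resize(sd['img'][170:422,210:390],(400,560),interpolation=cv2.INTER_CUBIC)
t=cam('top');o[280:560,:400]=cv2.resize(t['img'][130:340,170:470],(400,280),interpolation=cv2.INTER_CUBIC)
cv2.imwrite('pics/z12.png',o)
```

```text
[ 0.5181 -0.1869  0.1822] [ 3.   2.6 -1.8] 0.0228734186934101 [ 0.31 -0.64 -0.17]
[ 0.5181 -0.187   0.1822] [ 4.   1.3 -2.9] 0.022541433247807295 [ 0.3  -0.67 -0.16]
[ 0.5181 -0.187   0.1822] [ 4.1  0.8 -2.6] 0.022493583093864657 [ 0.37 -0.68 -0.21]
```

View pics/z12.png

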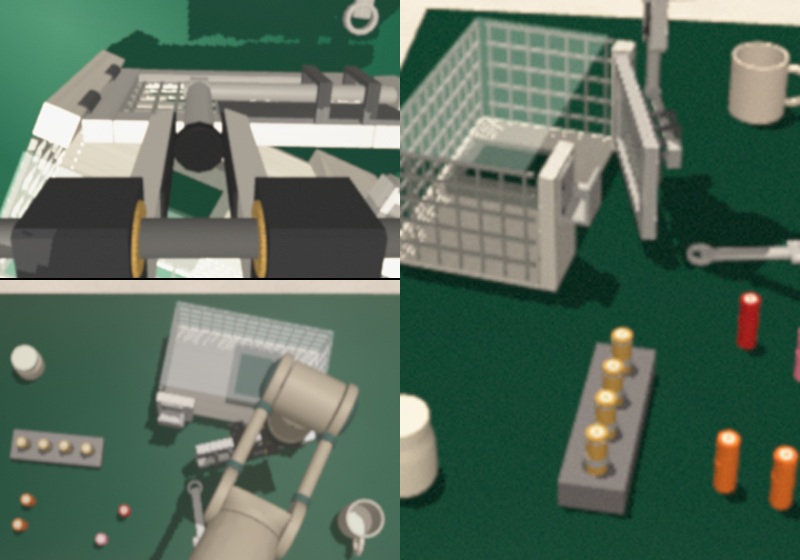

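The gate stands open with its top edge parallel to the jaws, so it's at about 25°. All four adapters are down at equal height, and the wrench, mug and jar look undisturbed. The gripper is steady and carrying the spring load of about 4 N, so I'm handing the job in.

Run:
```python
from h import *
print(sense()['time_s']);print(finish_job())
```

```text
22.0
the job is handed in; nothing more can be done
None
```

The job is done and handed in at 22.0 s; the hand-in gives no verdict, so these are my own checks.

- **Rack:** Both brass spares are in the two empty pockets, let go. From above, their tops measured within about 1 mm of pocket centre, and the last picture shows all four adapters at equal height. The two already seated look unmoved.
- **Bolt:** I lifted it about 15.5 mm (2.5 N load) and drew it 50 mm. Drag past the lip was about 1.2 N, so nothing was forced.
- **Gate:** It is swung out about 25° along its arc and held still there. The gripper is carrying about 4 N from the closing spring. The last picture shows the gate parallel to the jaws, and the mug, wrench and jar look undisturbed.

**What disagreed:**
- The first move call was refused for its row format, with no motion.
- The jaws closed at 22.8 mm, not about 16 mm, so they hold the 24 mm cap instead of the post under it. Lowering 3 mm and regripping did not change this. The cap did not visibly slip while lifting, drawing or swinging.
- The gate angle comes from the commanded arc and the pictures; I had no direct reading of the joint.

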